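Stack a porcelain palette, dark to light, and lid it

TASK

Put the stacking palette together on its round wooden tray: stand the navy pot in the middle of the tray, then the teal, the sky-blue and the yellow pot on top of it in that order, dark to light, each foot seated in the pot below, and close the stack with the lid. They are porcelain: keep them upright and set each one down gently without dropping it, and leave the two resin cups and the gold tin where they stand.

Things in the scene. Friction and masses are not known exactly. Their poses are not given: they have to be found in the camera images.
- pot_navy: White porcelain pot, hard navy cake inside, navy band outside; goes at the bottom. 60 mm across, 31 high, 0.11 kg. Origin: centre of underside, z up, yaw meaningless. Foot 45 across, 5 high, then shoulder and 60 mm body. Rim 31 up; well inside 53 across, 8 deep: takes the next foot (4 mm play) till its shoulder meets the rim, origin 26 mm above. Grip body from above, tips 8 mm over underside.
- pot_teal: White porcelain pot, hard teal cake inside, teal band outside; goes second. 60 mm across, 31 high, 0.11 kg. Origin: centre of underside, z up, yaw meaningless. Foot 45 across, 5 high, then shoulder and 60 mm body. Rim 31 up; well inside 53 across, 8 deep: takes the next foot (4 mm play) till its shoulder meets the rim, origin 26 mm above. Grip body from above, tips 8 mm over underside.
- pot_sky: White porcelain pot, hard sky-blue cake inside, sky-blue band outside; goes third. 60 mm across, 31 high, 0.11 kg. Origin: centre of underside, z up, yaw meaningless. Foot 45 across, 5 high, then shoulder and 60 mm body. Rim 31 up; well inside 53 across, 8 deep: takes the next foot (4 mm play) till its shoulder meets the rim, origin 26 mm above. Grip body from above, tips 8 mm over underside.
- pot_yellow: White porcelain pot, hard yellow cake inside, yellow band outside; goes fourth. 60 mm across, 31 high, 0.11 kg. Origin: centre of underside, z up, yaw meaningless. Foot 45 across, 5 high, then shoulder and 60 mm body. Rim 31 up; well inside 53 across, 8 deep: takes the next foot (4 mm play) till its shoulder meets the rim, origin 26 mm above. Grip body from above, tips 8 mm over underside.
- lid: White porcelain lid with a round knob, 0.07 kg. Origin: centre of its underside, z up, yaw meaningless. Foot 45 mm across, 5 mm high; disc 60 mm across from 5 to 12 mm height; straight knob 18 mm across from 12 to 30 mm height. It seats on a pot as the pots do on one another, origin 26 mm above that pot's. Grip the knob from above, fingertips 2 mm or more above the disc.
- tray: Round beech tray, 100 mm across, with a light cork disc 52 mm across inlaid at its middle; the stack stands on the cork. Origin: centre of its underside, z up. Its floor is 5 mm above the origin and 88 mm across; its low rim is 9 mm high. It does not move.
- cup_green: Clear plastic cup of dark green resin that has set hard, with a flat wooden stirring stick stuck in it. 60 mm across at the foot, 76 mm at the rim, 45 mm high; the stick reaches 62 mm from the cup's axis along the cup's own +x, at 56 mm height. A bystander: leave it where it stands. Origin: centre of its underside, z up.
- cup_red: Clear plastic cup of brick red resin that has set hard, with a flat wooden stirring stick stuck in it. 60 mm across at the foot, 76 mm at the rim, 45 mm high; the stick reaches 62 mm from the cup's axis along the cup's own +x, at 56 mm height. A bystander: leave it where it stands. Origin: centre of its underside, z up.
- tin_gold: Open steel tin with a gold outside and dried gold paint in it, 72 mm across, 42 mm high. A bystander: leave it where it stands. Origin: centre of its underside, z up.
Mind the look-alikes: they are no part of the job. Leave any pink or red look-alike of the pot_yellow alone. Leave any pink look-alike of the pot_navy alone.

How it is judged (in metres and radians):
At the end, for the whole second after the job is handed in: Navy pot seated on the tray floor within 12 mm of its centre; teal, sky blue, yellow and the lid above it in that order, each seated in the one below (26 mm up within 2.5 mm, centred within 6 mm), upright within 0.08 rad, released and at rest (horizontal distance between pot_navy and tray below 0.012 m and z of pot_navy in the frame of tray between 0.0025 and 0.0075 m and angle between each of pot_navy, pot_teal, pot_sky, pot_yellow, lid's own z axis and vertical below 0.08 rad and linear speed of each of pot_navy, pot_teal, pot_sky, pot_yellow, lid below 0.02 m/s and angular speed of each of pot_navy, pot_teal, pot_sky, pot_yellow, lid below 0.2 rad/s and horizontal distance between pot_teal and pot_navy below 0.006 m and z of pot_teal in the frame of pot_navy between 0.0235 and 0.0285 m and horizontal distance between pot_sky and pot_teal below 0.006 m and z of pot_sky in the frame of pot_teal between 0.0235 and 0.0285 m and horizontal distance between pot_yellow and pot_sky below 0.006 m and z of pot_yellow in the frame of pot_sky between 0.0235 and 0.0285 m and horizontal distance between lid and pot_yellow below 0.006 m and z of lid in the frame of pot_yellow between 0.0235 and 0.0285 m); the robot touches nothing.
It fails at once if the green cup is pushed or knocked (moved over 15 mm) or tipped (distance of cup_green from where it was at the start of the episode above 0.015 m or angle between cup_green's own z axis and vertical above 0.3 rad).
It fails at once if the red cup is pushed or knocked (moved over 15 mm) or tipped (distance of cup_red from where it was at the start of the episode above 0.015 m or angle between cup_red's own z axis and vertical above 0.3 rad).
It fails at once if the gold tin is pushed or knocked (moved over 15 mm) or tipped (distance of tin_gold from where it was at the start of the episode above 0.015 m or angle between tin_gold's own z axis and vertical above 0.3 rad).
It fails at once if a pot or the lid is tipped over (leans more than about 35 degrees) (angle between any of pot_navy, pot_teal, pot_sky, pot_yellow, lid's own z axis and vertical above 0.6 rad).
It fails at once if a pot or the lid is dropped or flung: it moves faster than 0.5 m/s, as after a fall of 13 mm, without the fingers holding it ((linear speed of pot_navy above 0.5 m/s and contact force between pot_navy and the fingers below 0.05 N) or (linear speed of pot_teal above 0.5 m/s and contact force between pot_teal and the fingers below 0.05 N) or (linear speed of pot_sky above 0.5 m/s and contact force between pot_sky and the fingers below 0.05 N) or (linear speed of pot_yellow above 0.5 m/s and contact force between pot_yellow and the fingers below 0.05 N) or (linear speed of lid above 0.5 m/s and contact force between lid and the fingers below 0.05 N)).
It also fails if it takes over 144 s, if anything falls off the work surface, if the arm or the gripper's body presses on something with over 40 N, if the wrist force passes 120 N, or if a joint passes its speed limit or range.

ROBOT

A 6-joint arm with a two-finger parallel gripper is mounted at the origin on the work surface. World frame = base frame: x ahead of the robot, y to its left, z up, the work surface at z = 0. Lengths are in mm, angles in degrees, forces in N, time in s.
With the tool pointing down it reaches from about 250 to 725 mm from the base axis. Payload 4 kg.
Tool frame: the origin (TCP) lies between the finger pads; the fingertips stand 25 mm ahead of it and the grasp point (between the pads) lies 6 mm ahead of it; z points along the fingers, y is the line along which they close (so a half turn about z gives the same grasp; the last joint's range is limited). The gripper opens to 85 mm and grips with 20 to 120 N. Pads are 22 mm wide; open, the fingers measure 114 mm over their backs; the gripper's body (76 mm by 85 mm) begins 54 mm behind the grasp point. The pads swing forward as they close: fully open they stand 13 mm farther back than shut.
Start: joints at [66.75, 13.785, 0.286, 76.501, 0, 90], TCP at [197.375, 459.394, 256.306] pointing down, gripper open.
Joint ranges: [-155.79, 155.79], [-60.16, 107.12], [-62.33, 73.08], [-114, 123.19], [-81.49, 82.49], [-180, 180]. Speed limits (degrees/s): [159.86, 159.86, 180, 180, 180, 180].

INTERFACE

Orientations are given as [roll, pitch, yaw] about the fixed x, y, z axes, in that order (R = Rz(yaw) Ry(pitch) Rx(roll)).
In Python, from plant import env gives the robot as it stands.
- The arm moves only by the tool step_arm, never from a script. Its argument "plan" is a list of rows, each an object with "offset": the shift along the tool's x, y, z in mm, a list of three; "rot": the turn, a rotation vector about the tool's x, y, z in degrees, a list of three; "claw": the gripper's target within -1 to 1 (fully open at 1, half-way at 0, shut at -1). A call has exactly 5 rows; each row shifts and turns the commanded pose from where the row before left it, along the tool's axes as they then stand; what a row does not reach is not made up. A row lasts 1/10 s, in which the tool goes at most 50 mm and 8.59 degrees, less where a joint would pass 70% of its speed; a pose out of reach is approached as far as the arm can. A call with a gripper value outside its range is refused whole. The fingers move at their own pace and stop on an object; the grip force is fixed at half the most. Time passes only in rows, so rows that do not move let the fingers close, or fill a call up. It gives the time, the measured TCP pose, the force, the opening and the grip force at its end, in the units of the state.
- env.observe(): the state, without advancing time (a new reading comes with each control period).
- env.get_image(name): name is "scene" or "side" or "wrist"; returns (picture, depth): 480x640x3 uint8, red, green, blue; 480x640 float32, mm along the optical axis (not along the pixel's ray), 0 where there is no reading.
- env.camera_model(name): a dict with "vfov" (degrees; the focal length in pixels is half the picture's height over the tangent of half this angle, whatever the lens; pixels are square), "cx", "cy" (the principal point, pixels), "pose" (4x4, takes a point from camera to world coordinates). Camera axes: x right, y up, looking along -z (the intrinsics and any distortion apply to the point x, -y, -z); pixel columns grow to the right and rows downward; lengths in mm; the calibration is good to about 2 mm. A picture is of the moment at which its call begins: read the wrist's pose just before it. camera_model takes no time and is no camera call; for the wrist camera it gives the pose at the moment of the call.
- env.finish_job(): hands the job in; it is judged then, once.
The state is a dict: "time_s": time; "joint_positions": joint angles; "qvel": joint speeds; "tau": joint torques, N m; "tcp_pos": TCP position; "ee_rot": TCP orientation; "ft_force": force on the tool from outside, world axes, zero at the start; "torque": the same for the moment, N m; "width": opening from 0.0 (shut) to 1.0 (fully open); "gripper_force": force on a finger pad.
Only numpy, scipy, OpenCV 4.12 (cv2) and the standard library are available. Lean on these libraries where they do the work, as an engineer would, in place of code of your own. Each camera call takes 0.05 s, during which the arm holds its last target. There are 200 camera calls.

## Working session

There is one attempt and no reset: what is moved stays moved. The work goes in short steps, Python scripts to look and compute and a tool call to move; the robot and the scene stay as the last step left them, time stands still between calls to the robot, and variables do not carry over. Pictures are saved under pics/ and viewed, at most 14 in all, crops included, and the job is handed in when it is done.

Besides the shell and the picture viewer there is one more tool, called after ">>>" as a command line: name --argument value ..., lists and objects as JSON in quotes. step_arm: Moves the arm, as the interface text tells. Its arguments: {"type":"object","properties":{"plan":{"type":"array","items":{"type":"object","properties":{"offset":{"type":"array","items":{"type":"number"}},"rot":{"type":"array","items":{"type":"number"}},"claw":{"type":"number"}}}}},"required":["plan"]}

```bash
mkdir -p pics; ls; python3 - <<'E'
from plant import env
import cv2, numpy as np
print(env.observe())
for n in ("scene","side"):
    m=env.camera_model(n); print(n,m)
    p,d=env.get_image(n); cv2.imwrite(f"pics/{n}0.png",p[:,:,::-1]); np.savez(f"{n}0.npz",p=p,d=d)
    print((d>0).mean())
E
```

```text
pics
{'time_s': 0.0, 'joint_positions': array([ 6.67490006e+01,  1.38334477e+01,  2.12811991e-01,  7.65014933e+01,
       -2.38482367e-03,  9.00011434e+01]), 'qvel': array([ 0.0592835 , -0.04384539, -0.00987564, -0.14678217, -0.04924365,
        0.09916704]), 'tau': array([-9.21040300e-04, -3.72317648e+01,  2.52410066e+01,  1.69096986e-02,
        8.56879069e-05,  1.85183256e-05]), 'tcp_pos': array([197.15946357, 458.84964571, 255.39600884]), 'ee_rot': array([-1.79877871e+02,  2.38725555e-03,  1.56747862e+02]), 'ft_force': array([-0.77753646, -0.60596579,  0.09753052]), 'torque': array([ 0.05588837,  0.03040186, -0.03465637]), 'gripper_force': 0.0, 'width': 1.0005148398884758}
scene {'vfov': 51.826034058393184, 'cx': 322.4003905633368, 'cy': 244.80814770272704, 'pose': array([[ 5.64035322e-01, -5.51258800e-01,  6.14799066e-01,
         1.16771374e+03],
       [ 8.25626570e-01,  3.63577807e-01, -4.31453295e-01,
        -4.47960275e+02],
       [ 1.43151292e-02,  7.50949342e-01,  6.60204637e-01,
         7.15721423e+02],
       [ 0.00000000e+00,  0.00000000e+00,  0.00000000e+00,
         1.00000000e+00]])}
0.99603515625
side {'vfov': 55.12914043283576, 'cx': 325.9113557884632, 'cy': 237.4240136437401, 'pose': array([[ 8.88360564e-01,  3.03525934e-01, -3.44510544e-01,
         1.59085774e+02],
       [-4.58984512e-01,  6.06986664e-01, -6.48768377e-01,
        -6.81482975e+02],
       [ 1.21952785e-02,  7.34465246e-01,  6.78536718e-01,
         7.58423502e+02],
       [ 0.00000000e+00,  0.00000000e+00,  0.00000000e+00,
         1.00000000e+00]])}
0.9960872395833333
```

View pics/scene0.png

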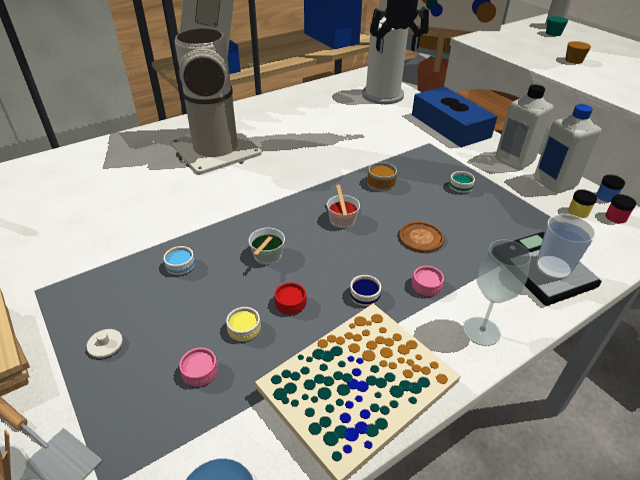

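View pics/side0.png

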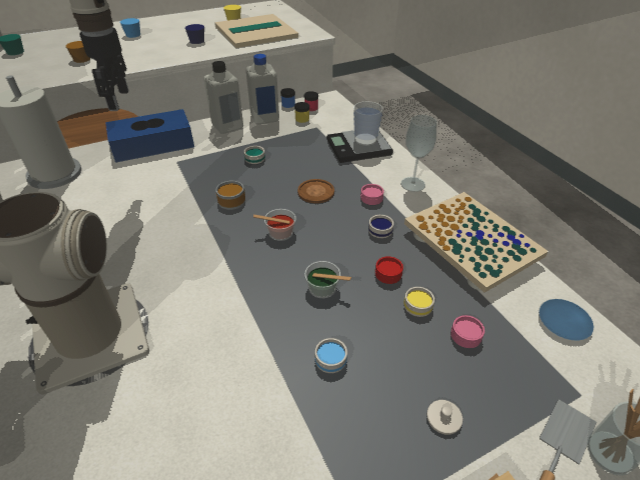

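The scene view shows navy (366,290), teal (461,182), sky (179,261), yellow (243,324), lid (104,342) and tray (421,237). The green cup is at (266,246), the red cup at (342,210) and the tin at (382,176). The side view confirms these: navy (381,226), teal (254,155), sky (331,355), yellow (419,301), lid (445,417), tray (316,191).

```bash
cat > h.py <<'E'
import numpy as np, cv2
def cloud(d,m):
    f=240/np.tan(np.radians(m["vfov"]/2)); v,u=np.mgrid[:480,:640]
    P=np.stack([(u-m["cx"])/f*d,-(v-m["cy"])/f*d,-d],-1).astype(float)
    return P@m["pose"][:3,:3].T+m["pose"][:3,3]
def ray(u,v,m,z):
    f=240/np.tan(np.radians(m["vfov"]/2))
    r=m["pose"][:3,:3]@np.array([(u-m["cx"])/f,-(v-m["cy"])/f,-1]); o=m["pose"][:3,3]
    return o+r*(z-o[2])/r[2]
E
python3 - <<'E'
from plant import env
from h import *
S={"navy":[(366,290),(381,226),31],"teal":[(461,182),(254,155),31],"sky":[(179,261),(331,355),31],"yellow":[(243,324),(419,301),31],
"lid":[(104,342),(445,417),12],"tray":[(421,237),(316,191),9],"green":[(266,246),(322,280),45],"red":[(342,210),(280,224),45],"tin":[(382,176),(230,194),42],
"redpot":[(290,298),(389,270),31],"pinkA":[(428,280),(372,195),31],"pinkB":[(198,366),(467,331),31]}
C={}
for i,n in enumerate(("scene","side")):
    C[n]=(cloud(np.load(n+"0.npz")["d"],env.camera_model(n)),env.camera_model(n))
for k,s in S.items():
    out=[]
    for i,n in enumerate(("scene","side")):
        P,m=C[n]; c=ray(*s[i],m,s[2]-6)
        near=(np.hypot(P[...,0]-c[0],P[...,1]-c[1])<60)
        g=near&(abs(P[...,2]-s[2])<4)
        q=P[g][:,:2].astype(np.float32)
        if len(q)<5: out.append((c.round(),len(q),P[near][:,2].max().round())); continue
        (x,y),r=cv2.minEnclosingCircle(q); out.append((c[:2].round().tolist(),round(x),round(y),round(r,1),round(float(np.median(P[g][:,2])),1)))
    print(k,out)
E
```

```text
navy [([679.0, -1.0], 674, 3, 31.5, 30.2), ([669.0, -4.0], 685, -7, 45.1, 30.6)]
teal [([519.0, 426.0], 513, 437, 33.3, 30.2), ([507.0, 427.0], 509, 437, 31.4, 30.3)]
sky [([405.0, -268.0], 395, -263, 31.7, 30.4), ([393.0, -268.0], 394, -264, 30.9, 31.3)]
yellow [([623.0, -236.0], 617, -232, 30.9, 30.4), ([614.0, -236.0], 615, -232, 31.5, 30.8)]
lid [([509.0, -452.0], 514, -452, 30.6, 12.0), ([516.0, -453.0], 513, -452, 30.5, 12.8)]
tray [([604.0, 217.0], 602, 220, 54.2, 6.7), ([604.0, 218.0], 603, 215, 54.3, 7.3)]
green [([476.0, -105.0], 463, -97, 38.8, 44.1), ([457.0, -107.0], 462, -96, 39.6, 44.9)]
red [([464.0, 98.0], 453, 109, 39.7, 44.3), ([448.0, 97.0], 451, 109, 39.3, 44.9)]
tin [([403.0, 266.0], 387, 280, 38.6, 41.0), ([381.0, 265.0], 382, 280, 38.0, 41.6)]
redpot [([616.0, -133.0], 611, -129, 31.0, 30.4), ([607.0, -135.0], 608, -130, 31.1, 30.7)]
pinkA [([726.0, 118.0], 721, 122, 31.7, 30.2), ([714.0, 111.0], 719, 123, 32.0, 30.7)]
pinkB [([661.0, -339.0], 658, -336, 30.7, 30.5), ([653.0, -339.0], 655, -336, 31.5, 30.8)]
```

>>> step_arm --plan '[{"rot": [0,0,-7.75],"offset": [0,0,0],"claw": 1},{"rot": [0,0,-7.75],"offset": [0,0,0],"claw": 1},{"rot": [0,0,-7.75],"offset": [0,0,0],"claw": 1},{"rot": [0,0,0],"offset": [-34,-33,0],"claw": 1},{"rot": [0,0,0],"offset": [-34,-33,0],"claw": 1}]'

```text
time_s: 0.6
tcp_pos: [265.1, 393.1, 255.6]
ee_rot: [-179.9, -0.0, -179.8]
ft_force: [0.4, -0.0, 0.4]
width: 1.0
gripper_force: 0.0
```

>>> step_arm --plan '[{"rot": [0,0,0],"offset": [-34,-33,0],"claw": 1},{"rot": [0,0,0],"offset": [-34,-33,0],"claw": 1},{"rot": [0,0,0],"offset": [-34,-33,0],"claw": 1},{"rot": [0,0,0],"offset": [-34,-33,0],"claw": 1},{"rot": [0,0,0],"offset": [-34,-33,0],"claw": 1}]'

```text
time_s: 1.1
tcp_pos: [436.3, 226.7, 256.0]
ee_rot: [-180.0, -0.0, -180.0]
ft_force: [0.2, 1.3, -0.2]
width: 1.001
gripper_force: 0.0
```

>>> step_arm --plan '[{"rot": [0,0,0],"offset": [-34,-33,0],"claw": 1},{"rot": [0,0,0],"offset": [-34,-33,0],"claw": 1},{"rot": [0,0,0],"offset": [-34,-33,0],"claw": 1},{"rot": [0,0,0],"offset": [-34,-33,0],"claw": 1},{"rot": [0,0,0],"offset": [-34,-30,20],"claw": 1}]'

```text
time_s: 1.6
tcp_pos: [608.0, 64.7, 238.6]
ee_rot: [180.0, 0.3, 180.0]
ft_force: [1.2, 0.2, -0.3]
width: 1.002
gripper_force: 0.0
```

>>> step_arm --plan '[{"rot": [0,0,0],"offset": [0,0,40],"claw": 1},{"rot": [0,0,0],"offset": [0,0,40],"claw": 1},{"rot": [0,0,0],"offset": [0,0,0],"claw": 1},{"rot": [0,0,0],"offset": [0,0,0],"claw": 1},{"rot": [0,0,0],"offset": [0,0,0],"claw": 1}]'

```text
time_s: 2.1
tcp_pos: [606.8, 66.9, 158.9]
ee_rot: [180.0, 0.2, -180.0]
ft_force: [0.1, 0.1, 0.4]
width: 1.003
gripper_force: 0.0
```

>>> step_arm --plan '[{"rot": [0,0,0],"offset": [-34,-32,0],"claw": 1},{"rot": [0,0,0],"offset": [-33,-32,0],"claw": 1},{"rot": [0,0,0],"offset": [0,0,0],"claw": 1},{"rot": [0,0,0],"offset": [0,0,0],"claw": 1},{"rot": [0,0,0],"offset": [0,0,0],"claw": 1}]'

```text
time_s: 2.6
tcp_pos: [672.6, 3.1, 158.2]
ee_rot: [180.0, 0.1, -180.0]
ft_force: [0.2, -0.3, -0.4]
width: 1.001
gripper_force: 0.0
```

```bash
cat >> h.py <<'E'
def look(tag, top, tol=4, R=60, at=None):
    """wrist view: enclosing circle of the points at height 'top' near the tool (or 'at')"""
    from plant import env
    s=env.observe(); m=env.camera_model("wrist"); p,d=env.get_image("wrist")
    cv2.imwrite(f"pics/{tag}.png",p[:,:,::-1]); P=cloud(d,m); P[d<=0]=1e4
    c=s["tcp_pos"] if at is None else at
    g=(np.hypot(P[...,0]-c[0],P[...,1]-c[1])<R)&(abs(P[...,2]-top)<tol)
    q=P[g]; print(s["tcp_pos"].round(1),len(q))
    if len(q)>5:
        (x,y),r=cv2.minEnclosingCircle(q[:,:2].astype(np.float32)); print("centre",round(x,1),round(y,1),"r",round(r,1),"z",np.median(q[:,2]).round(1),"go tool x,y",round(s["tcp_pos"][0]-x,1),round(y-s["tcp_pos"][1],1))
    return p,d,P
E
python3 -c "
from h import *
look('w1',31,R=45)"
```

```text
[672.6   3.1 158.2] 1678
centre 673.9 1.7 r 30.3 z 31.2 go tool x,y -1.3 -1.4
```

View pics/w1.png

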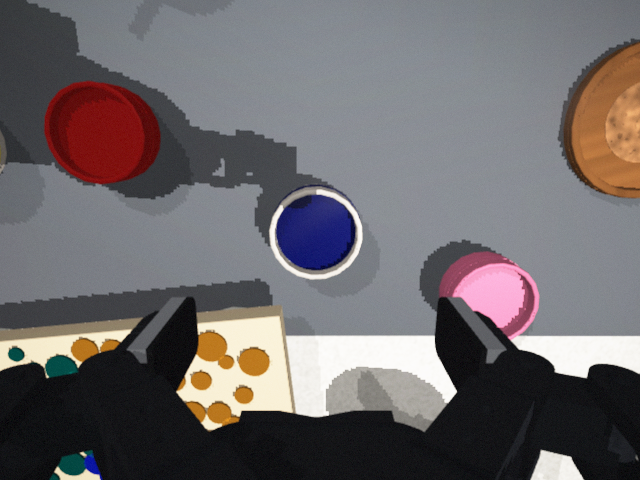

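The wrist view shows the navy pot at (316,232) between the open fingers, about 1 mm off centre. Next: descend and grip.

>>> step_arm --plan '[{"rot": [0,0,0],"offset": [-1,-1,40],"claw": 1},{"rot": [0,0,0],"offset": [0,0,40],"claw": 1},{"rot": [0,0,0],"offset": [0,0,25],"claw": 1},{"rot": [0,0,0],"offset": [0,0,15],"claw": 1},{"rot": [0,0,0],"offset": [0,0,5],"claw": 1}]'

```text
time_s: 3.15
tcp_pos: [672.1, 2.3, 30.2]
ee_rot: [180.0, -0.1, -179.9]
ft_force: [-0.5, -0.7, 0.0]
width: 1.001
gripper_force: 0.0
```

>>> step_arm --plan '[{"rot": [0,0,0],"offset": [0,0,0],"claw": 0.2},{"rot": [0,0,0],"offset": [0,0,0],"claw": 0},{"rot": [0,0,0],"offset": [0,0,0],"claw": -0.2},{"rot": [0,0,0],"offset": [0,0,0],"claw": -1},{"rot": [0,0,0],"offset": [0,0,0],"claw": -1}]'

```text
time_s: 3.65
tcp_pos: [675.2, 1.5, 34.0]
ee_rot: [180.0, 0.3, -180.0]
ft_force: [-1.3, -0.1, 6.7]
width: 0.681
gripper_force: 64.7
```

>>> step_arm --plan '[{"rot": [0,0,0],"offset": [0,0,-5],"claw": -1},{"rot": [0,0,0],"offset": [0,0,-15],"claw": -1},{"rot": [0,0,0],"offset": [0,0,-25],"claw": -1},{"rot": [0,0,0],"offset": [0,0,-30],"claw": -1},{"rot": [0,0,0],"offset": [0,0,-15],"claw": -1}]'

```text
time_s: 4.15
tcp_pos: [674.7, 1.3, 125.3]
ee_rot: [-180.0, 0.3, 180.0]
ft_force: [0.8, -0.0, -0.4]
width: 0.673
gripper_force: 64.1
```

>>> step_arm --plan '[{"rot": [0,0,0],"offset": [4,12,-10],"claw": -1},{"rot": [0,0,0],"offset": [7,22,0],"claw": -1},{"rot": [0,0,0],"offset": [10,30,0],"claw": -1},{"rot": [0,0,0],"offset": [10,30,0],"claw": -1},{"rot": [0,0,0],"offset": [10,30,0],"claw": -1}]'

```text
time_s: 4.65
tcp_pos: [630.9, 127.0, 131.1]
ee_rot: [180.0, -0.1, -180.0]
ft_force: [0.2, 0.1, -0.9]
width: 0.68
gripper_force: 64.1
```

>>> step_arm --plan '[{"rot": [0,0,0],"offset": [10,30,0],"claw": -1},{"rot": [0,0,0],"offset": [7,20,0],"claw": -1},{"rot": [0,0,0],"offset": [4,10,0],"claw": -1},{"rot": [0,0,0],"offset": [0,0,0],"claw": -1},{"rot": [0,0,0],"offset": [0,0,0],"claw": -1}]'

```text
time_s: 5.15
tcp_pos: [611.3, 185.0, 131.2]
ee_rot: [-180.0, -0.0, 180.0]
ft_force: [0.5, -0.1, -1.3]
width: 0.679
gripper_force: 64.2
```

```bash
python3 -c "
from h import *
p,d,P=look('w2',9,tol=5,R=75,at=(603,218))
h=cv2.cvtColor(p,cv2.COLOR_RGB2HSV); print(p.shape)
from plant import env; print(env.observe()['width'])"
```

```text
[611.3 185.  131.2] 14139
centre 603.7 217.1 r 49.9 z 6.0 go tool x,y 7.6 32.2
(480, 640, 3)
0.6778126316187983
```

View pics/w2.png

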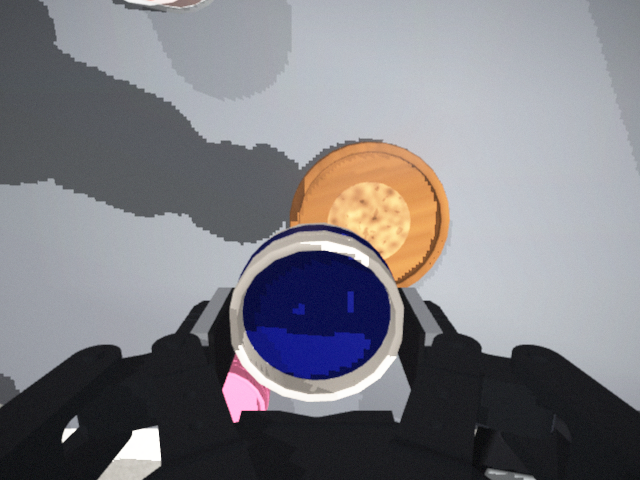

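Pot firmly held; tray (cork at (369,219)) centred at (603.7, 217.1), so 8 and 32 to go.

>>> step_arm --plan '[{"rot": [0,0,0],"offset": [4,16,0],"claw": -1},{"rot": [0,0,0],"offset": [4,16,10],"claw": -1},{"rot": [0,0,0],"offset": [0,0,30],"claw": -1},{"rot": [0,0,0],"offset": [0,0,30],"claw": -1},{"rot": [0,0,0],"offset": [0,0,14],"claw": -1}]'

```text
time_s: 5.7
tcp_pos: [600.8, 217.6, 43.4]
ee_rot: [-179.9, -0.3, -180.0]
ft_force: [-0.7, 0.3, -0.9]
width: 0.672
gripper_force: 64.2
```

>>> step_arm --plan '[{"rot": [0,0,0],"offset": [0,0,3],"claw": -1},{"rot": [0,0,0],"offset": [0,0,2],"claw": -1},{"rot": [0,0,0],"offset": [0,0,2],"claw": -1},{"rot": [0,0,0],"offset": [0,0,1],"claw": -1},{"rot": [0,0,0],"offset": [0,0,0],"claw": -1}]'

```text
time_s: 6.2
tcp_pos: [604.0, 217.5, 40.3]
ee_rot: [180.0, 0.1, 180.0]
ft_force: [0.4, 0.4, -0.6]
width: 0.678
gripper_force: 64.2
```

>>> step_arm --plan '[{"rot": [0,0,0],"offset": [0,0,1],"claw": -1},{"rot": [0,0,0],"offset": [0,0,1],"claw": -1},{"rot": [0,0,0],"offset": [0,0,0.5],"claw": -1},{"rot": [0,0,0],"offset": [0,0,0],"claw": -1},{"rot": [0,0,0],"offset": [0,0,0],"claw": -1}]'

```text
time_s: 6.7
tcp_pos: [603.9, 217.5, 38.9]
ee_rot: [180.0, 0.1, 180.0]
ft_force: [-2.5, -2.3, 7.4]
width: 0.675
gripper_force: 65.1
```

>>> step_arm --plan '[{"rot": [0,0,0],"offset": [0,0,0],"claw": 0.6},{"rot": [0,0,0],"offset": [0,0,0],"claw": 1},{"rot": [0,0,0],"offset": [0,0,0],"claw": 1},{"rot": [0,0,0],"offset": [0,0,-10],"claw": 1},{"rot": [0,0,0],"offset": [0,0,-20],"claw": 1}]'

```text
time_s: 7.2
tcp_pos: [601.9, 216.8, 65.4]
ee_rot: [-179.9, -0.2, 180.0]
ft_force: [1.5, 0.9, -0.3]
width: 1.0
gripper_force: 0.0
```

>>> step_arm --plan '[{"rot": [0,0,0],"offset": [0,0,-45],"claw": 1},{"rot": [0,0,0],"offset": [0,0,-45],"claw": 1},{"rot": [0,0,0],"offset": [15,36,0],"claw": 1},{"rot": [0,0,0],"offset": [15,36,0],"claw": 1},{"rot": [0,0,0],"offset": [15,36,0],"claw": 1}]'

```text
time_s: 7.7
tcp_pos: [558.4, 326.3, 158.3]
ee_rot: [179.9, 0.1, 179.9]
ft_force: [0.9, -0.4, 0.1]
width: 1.0
gripper_force: 0.0
```

>>> step_arm --plan '[{"rot": [0,0,0],"offset": [15,36,0],"claw": 1},{"rot": [0,0,0],"offset": [15,36,0],"claw": 1},{"rot": [0,0,0],"offset": [18,40,0],"claw": 1},{"rot": [0,0,0],"offset": [0,0,0],"claw": 1},{"rot": [0,0,0],"offset": [0,0,0],"claw": 1}]'

```text
time_s: 8.2
tcp_pos: [509.5, 438.6, 157.0]
ee_rot: [-180.0, 0.0, -179.9]
ft_force: [-0.3, 0.0, -0.2]
width: 1.0
gripper_force: 0.0
```

```bash
python3 -c "
from h import *
look('w3',31,R=55)
from plant import env
m=env.camera_model('scene');p,d=env.get_image('scene');cv2.imwrite('pics/s3.png',p[:,:,::-1]);P=cloud(d,m)
g=(np.hypot(P[...,0]-604,P[...,1]-217.5)<45)&(abs(P[...,2]-36)<4)
print(cv2.minEnclosingCircle(P[g][:,:2].astype(np.float32)),np.median(P[g][:,2]))
"
```

```text
[509.5 438.6 157. ] 1692
centre 511.7 437.9 r 29.9 z 31.2 go tool x,y -2.1 -0.6
((600.859375, 215.7401123046875), 31.98496437072754) 35.58621511916999
```

>>> step_arm --plan '[{"rot": [0,0,0],"offset": [-2,-1,40],"claw": 1},{"rot": [0,0,0],"offset": [0,0,40],"claw": 1},{"rot": [0,0,0],"offset": [0,0,25],"claw": 1},{"rot": [0,0,0],"offset": [0,0,14],"claw": 1},{"rot": [0,0,0],"offset": [0,0,5],"claw": 1}]'

```text
time_s: 8.8
tcp_pos: [512.4, 434.5, 31.2]
ee_rot: [-179.9, -0.1, 179.9]
ft_force: [-0.1, 0.1, 0.7]
width: 1.001
gripper_force: 0.0
```

>>> step_arm --plan '[{"rot": [0,0,0],"offset": [0,0,0],"claw": 0.2},{"rot": [0,0,0],"offset": [0,0,0],"claw": 0},{"rot": [0,0,0],"offset": [0,0,0],"claw": -0.2},{"rot": [0,0,0],"offset": [0,0,0],"claw": -1},{"rot": [0,0,0],"offset": [0,0,0],"claw": -1}]'

```text
time_s: 9.3
tcp_pos: [513.9, 437.5, 35.4]
ee_rot: [179.8, 0.2, 180.0]
ft_force: [-0.1, -0.4, 6.4]
width: 0.672
gripper_force: 64.8
```

>>> step_arm --plan '[{"rot": [0,0,0],"offset": [0,0,-5],"claw": -1},{"rot": [0,0,0],"offset": [0,0,-15],"claw": -1},{"rot": [0,0,0],"offset": [0,0,-30],"claw": -1},{"rot": [0,0,0],"offset": [0,0,-30],"claw": -1},{"rot": [0,0,0],"offset": [0,0,-25],"claw": -1}]'

```text
time_s: 9.8
tcp_pos: [512.4, 436.6, 140.3]
ee_rot: [180.0, 0.0, -180.0]
ft_force: [0.6, 0.7, -1.3]
width: 0.669
gripper_force: 64.2
```

>>> step_arm --plan '[{"rot": [0,0,0],"offset": [-8,-13,0],"claw": -1},{"rot": [0,0,0],"offset": [-20,-30,0],"claw": -1},{"rot": [0,0,0],"offset": [-20,-32,0],"claw": -1},{"rot": [0,0,0],"offset": [-20,-32,0],"claw": -1},{"rot": [0,0,0],"offset": [-14,-25,0],"claw": -1}]'

```text
time_s: 10.3
tcp_pos: [595.0, 301.1, 136.6]
ee_rot: [-179.9, -0.1, 179.9]
ft_force: [-0.8, 0.3, -0.9]
width: 0.672
gripper_force: 64.2
```

>>> step_arm --plan '[{"rot": [0,0,0],"offset": [-10,-15,0],"claw": -1},{"rot": [0,0,0],"offset": [0,0,0],"claw": -1},{"rot": [0,0,0],"offset": [0,0,0],"claw": -1},{"rot": [0,0,0],"offset": [0,0,0],"claw": -1},{"rot": [0,0,0],"offset": [0,0,0],"claw": -1}]'

```text
time_s: 10.8
tcp_pos: [603.6, 290.8, 137.7]
ee_rot: [180.0, -0.0, -179.9]
ft_force: [-0.4, -0.6, -0.9]
width: 0.669
gripper_force: 64.2
```

```bash
cat >> h.py <<'E'
def fit(P,c,top,tol=4,R=50):
    g=(np.hypot(P[...,0]-c[0],P[...,1]-c[1])<R)&(abs(P[...,2]-top)<tol); q=P[g]
    (x,y),r=cv2.minEnclosingCircle(q[:,:2].astype(np.float32)); print("fit",len(q),round(x,1),round(y,1),"r",round(r,1),"z",np.median(q[:,2]).round(1)); return x,y
E
python3 -c "
from h import *
from plant import env
p,d,P=look('w4',36,R=50,at=(604,217.5))
t=env.observe()['tcp_pos'];print('held');fit(P,t,t[2]-3,tol=4)
"
```

```text
[603.6 290.8 137.7] 2248
centre 602.9 217.0 r 30.1 z 36.1 go tool x,y 0.7 -73.7
held
fit 6839 599.1 290.1 r 42.5 z 133.6
```

View pics/w4.png

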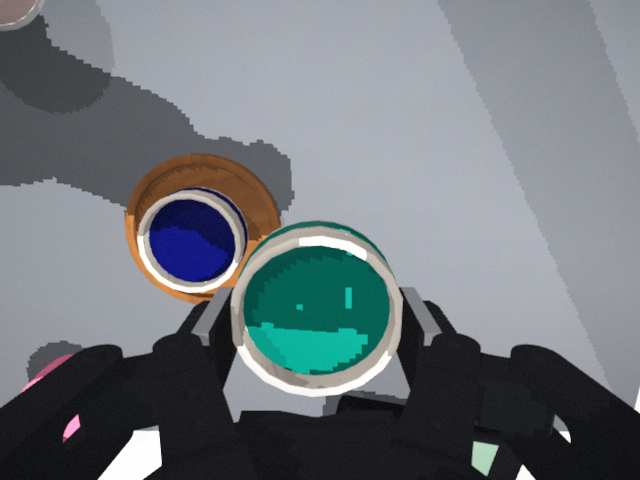

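The wrist view shows navy on the tray at (192,240) and the teal pot held level at (317,310). I'll check where the pot sits in the grip.

```bash
cat >> h.py <<'E'
def held(P,t,off=3.5):
    g=(abs(P[...,1]-t[1])<8)&(abs(P[...,0]-t[0])<45)&(abs(P[...,2]-(t[2]-off))<3); x=P[g][:,0]
    print("held x",x.min().round(1),x.max().round(1),"mid-tcp",((x.min()+x.max())/2-t[0]).round(1),"z-tcp",(np.median(P[g][:,2])-t[2]).round(1))
E
python3 -c "
from h import *
from plant import env
p,d,P=look('w5',36,R=50,at=(604,217.5)); held(P,env.observe()['tcp_pos'])"
```

```text
[603.7 290.7 137.8] 2229
centre 603.0 217.2 r 30.2 z 36.1 go tool x,y 0.6 -73.6
held x 571.8 632.3 mid-tcp -1.7 z-tcp -4.3
```

>>> step_arm --plan '[{"rot": [0,0,0],"offset": [0,-20,0],"claw": -1},{"rot": [0,0,0],"offset": [-1,-30,0],"claw": -1},{"rot": [0,0,0],"offset": [0,-23.5,0],"claw": -1},{"rot": [0,0,0],"offset": [0,0,10],"claw": -1},{"rot": [0,0,0],"offset": [0,0,20],"claw": -1}]'

```text
time_s: 11.4
tcp_pos: [606.8, 216.5, 109.6]
ee_rot: [179.9, 0.3, 180.0]
ft_force: [0.1, 0.5, -1.7]
width: 0.673
gripper_force: 64.3
```

>>> step_arm --plan '[{"rot": [0,0,0],"offset": [0,0,20],"claw": -1},{"rot": [0,0,0],"offset": [0,0,10],"claw": -1},{"rot": [0,0,0],"offset": [0,0,4],"claw": -1},{"rot": [0,0,0],"offset": [0,0,2],"claw": -1},{"rot": [0,0,0],"offset": [0,0,0],"claw": -1}]'

```text
time_s: 11.9
tcp_pos: [605.7, 216.4, 72.3]
ee_rot: [180.0, 0.1, -180.0]
ft_force: [0.1, 0.1, -1.4]
width: 0.67
gripper_force: 64.3
```

>>> step_arm --plan '[{"rot": [0,0,0],"offset": [0,0,1],"claw": -1},{"rot": [0,0,0],"offset": [0,0,1],"claw": -1},{"rot": [0,0,0],"offset": [0,0,1],"claw": -1},{"rot": [0,0,0],"offset": [0,0,0],"claw": -1},{"rot": [0,0,0],"offset": [0,0,0],"claw": -1}]'

```text
time_s: 12.4
tcp_pos: [605.4, 215.8, 68.9]
ee_rot: [180.0, 0.0, 180.0]
ft_force: [0.5, 0.6, -2.0]
width: 0.668
gripper_force: 64.3
```

>>> step_arm --plan '[{"rot": [0,0,0],"offset": [0,1,1],"claw": -1},{"rot": [0,0,0],"offset": [0,0,1],"claw": -1},{"rot": [0,0,0],"offset": [0,0,0.5],"claw": -1},{"rot": [0,0,0],"offset": [0,0,0],"claw": -1},{"rot": [0,0,0],"offset": [0,0,0],"claw": -1}]'

```text
time_s: 12.9
tcp_pos: [605.4, 217.0, 66.5]
ee_rot: [180.0, 0.0, -180.0]
ft_force: [0.6, 0.1, 0.3]
width: 0.672
gripper_force: 64.6
```

>>> step_arm --plan '[{"rot": [0,0,0],"offset": [0,0,0.5],"claw": -1},{"rot": [0,0,0],"offset": [0,0,0.5],"claw": -1},{"rot": [0,0,0],"offset": [0,0,0],"claw": -1},{"rot": [0,0,0],"offset": [0,0,0],"claw": -1},{"rot": [0,0,0],"offset": [0,0,0],"claw": -1}]'

```text
time_s: 13.4
tcp_pos: [605.4, 217.0, 66.4]
ee_rot: [180.0, 0.0, -180.0]
ft_force: [-2.4, -0.5, 6.0]
width: 0.674
gripper_force: 65.0
```

>>> step_arm --plan '[{"rot": [0,0,0],"offset": [0,0,0],"claw": 0.6},{"rot": [0,0,0],"offset": [0,0,0],"claw": 1},{"rot": [0,0,0],"offset": [0,0,0],"claw": 1},{"rot": [0,0,0],"offset": [0,0,-10],"claw": 1},{"rot": [0,0,0],"offset": [0,0,-20],"claw": 1}]'

```text
time_s: 13.9
tcp_pos: [604.0, 216.4, 94.0]
ee_rot: [-179.9, -0.2, 180.0]
ft_force: [1.1, -0.3, -0.2]
width: 0.998
gripper_force: 0.0
```

>>> step_arm --plan '[{"rot": [0,0,0],"offset": [0,0,-45],"claw": 1},{"rot": [0,0,0],"offset": [0,0,-45],"claw": 1},{"rot": [0,0,0],"offset": [0,0,0],"claw": 1},{"rot": [0,0,0],"offset": [0,0,0],"claw": 1},{"rot": [0,0,0],"offset": [0,0,0],"claw": 1}]'

```text
time_s: 14.4
tcp_pos: [604.7, 216.6, 184.5]
ee_rot: [-180.0, -0.1, 180.0]
ft_force: [-0.4, -0.1, -0.5]
width: 0.998
gripper_force: 0.0
```

```bash
python3 -c "
from h import *
p,d,P=look('w6',62,R=40,at=(604,217))"
```

```text
[604.7 216.6 184.5] 1742
centre 603.8 216.4 r 30.0 z 62.2 go tool x,y 1.0 -0.2
```

Seated at (603.8, 216.4) with the rim at 62.2 mm. Now sky.

>>> step_arm --plan '[{"rot": [0,0,0],"offset": [18,-40,0],"claw": 1},{"rot": [0,0,0],"offset": [18,-40,0],"claw": 1},{"rot": [0,0,0],"offset": [18,-40,0],"claw": 1},{"rot": [0,0,0],"offset": [18,-40,0],"claw": 1},{"rot": [0,0,0],"offset": [18,-40,0],"claw": 1}]'

```text
time_s: 14.95
tcp_pos: [513.3, 15.5, 183.5]
ee_rot: [-180.0, -0.2, -180.0]
ft_force: [0.9, -0.1, 0.5]
width: 1.002
gripper_force: 0.0
```

>>> step_arm --plan '[{"rot": [0,0,0],"offset": [18,-40,0],"claw": 1},{"rot": [0,0,0],"offset": [18,-40,0],"claw": 1},{"rot": [0,0,0],"offset": [18,-40,0],"claw": 1},{"rot": [0,0,0],"offset": [18,-40,0],"claw": 1},{"rot": [0,0,0],"offset": [18,-40,0],"claw": 1}]'

```text
time_s: 15.45
tcp_pos: [423.4, -184.1, 183.9]
ee_rot: [179.9, -0.2, -180.0]
ft_force: [1.3, -0.4, 0.1]
width: 0.998
gripper_force: 0.0
```

>>> step_arm --plan '[{"rot": [0,0,0],"offset": [16,-40,0],"claw": 1},{"rot": [0,0,0],"offset": [15,-40,0],"claw": 1},{"rot": [0,0,0],"offset": [0,0,26],"claw": 1},{"rot": [0,0,0],"offset": [0,0,0],"claw": 1},{"rot": [0,0,0],"offset": [0,0,0],"claw": 1}]'

```text
time_s: 15.95
tcp_pos: [393.2, -262.2, 158.1]
ee_rot: [179.9, -0.2, -180.0]
ft_force: [0.1, 0.6, 0.3]
width: 1.003
gripper_force: 0.0
```

```bash
python3 -c "
from h import *
look('w7',31,R=50)"
```

```text
[ 393.2 -262.2  158.1] 1659
centre 395.5 -264.8 r 30.0 z 31.2 go tool x,y -2.3 -2.6
```

>>> step_arm --plan '[{"rot": [0,0,0],"offset": [-2,-3,40],"claw": 1},{"rot": [0,0,0],"offset": [0,0,40],"claw": 1},{"rot": [0,0,0],"offset": [0,0,25],"claw": 1},{"rot": [0,0,0],"offset": [0,0,14],"claw": 1},{"rot": [0,0,0],"offset": [0,0,5],"claw": 1}]'

```text
time_s: 16.5
tcp_pos: [396.3, -264.6, 34.3]
ee_rot: [179.9, -0.1, -179.9]
ft_force: [0.5, 0.6, 0.4]
width: 1.001
gripper_force: 0.0
```

>>> step_arm --plan '[{"rot": [0,0,0],"offset": [0,0,0],"claw": 0.2},{"rot": [0,0,0],"offset": [0,0,0],"claw": 0},{"rot": [0,0,0],"offset": [0,0,0],"claw": -0.2},{"rot": [0,0,0],"offset": [0,0,0],"claw": -1},{"rot": [0,0,0],"offset": [0,0,0],"claw": -1}]'

```text
time_s: 17.0
tcp_pos: [397.6, -266.2, 37.1]
ee_rot: [-180.0, 0.2, -180.0]
ft_force: [-0.2, 2.1, 7.0]
width: 0.68
gripper_force: 63.9
```

>>> step_arm --plan '[{"rot": [0,0,0],"offset": [0,0,-5],"claw": -1},{"rot": [0,0,0],"offset": [0,0,-20],"claw": -1},{"rot": [0,0,0],"offset": [0,0,-40],"claw": -1},{"rot": [0,0,0],"offset": [0,0,-40],"claw": -1},{"rot": [0,0,0],"offset": [0,0,-25],"claw": -1}]'

```text
time_s: 17.5
tcp_pos: [397.5, -267.0, 169.1]
ee_rot: [-179.8, 0.2, 180.0]
ft_force: [-0.4, -0.2, -0.3]
width: 0.681
gripper_force: 64.5
```

>>> step_arm --plan '[{"rot": [0,0,0],"offset": [-8,14,0],"claw": -1},{"rot": [0,0,0],"offset": [-15,30,0],"claw": -1},{"rot": [0,0,0],"offset": [-19,38,0],"claw": -1},{"rot": [0,0,0],"offset": [-19,38,0],"claw": -1},{"rot": [0,0,0],"offset": [-19,38,0],"claw": -1}]'

```text
time_s: 18.0
tcp_pos: [477.1, -107.0, 166.3]
ee_rot: [-180.0, 0.1, 180.0]
ft_force: [1.3, 0.7, -1.0]
width: 0.678
gripper_force: 64.5
```

>>> step_arm --plan '[{"rot": [0,0,0],"offset": [-19,38,0],"claw": -1},{"rot": [0,0,0],"offset": [-19,38,0],"claw": -1},{"rot": [0,0,0],"offset": [-19,38,0],"claw": -1},{"rot": [0,0,0],"offset": [-19,38,0],"claw": -1},{"rot": [0,0,0],"offset": [-19,38,0],"claw": -1}]'

```text
time_s: 18.5
tcp_pos: [572.1, 83.4, 166.1]
ee_rot: [-180.0, 0.1, -180.0]
ft_force: [0.5, 0.3, -0.2]
width: 0.677
gripper_force: 64.5
```

>>> step_arm --plan '[{"rot": [0,0,0],"offset": [-19,38,0],"claw": -1},{"rot": [0,0,0],"offset": [-13,23,0],"claw": -1},{"rot": [0,0,0],"offset": [0,0,0],"claw": -1},{"rot": [0,0,0],"offset": [0,0,0],"claw": -1},{"rot": [0,0,0],"offset": [0,0,0],"claw": -1}]'

```text
time_s: 19.0
tcp_pos: [602.9, 141.9, 165.5]
ee_rot: [-180.0, -0.0, 179.9]
ft_force: [-0.9, 0.1, 0.1]
width: 0.679
gripper_force: 64.5
```

```bash
python3 -c "
from h import *
from plant import env
p,d,P=look('w8',62,R=40,at=(604,217)); held(P,env.observe()['tcp_pos'])"
```

```text
[602.9 141.9 165.5] 2223
centre 603.9 216.2 r 30.2 z 62.1 go tool x,y -1.1 74.3
held x 571.0 631.0 mid-tcp -1.9 z-tcp -5.8
```

>>> step_arm --plan '[{"rot": [0,0,0],"offset": [-1,20,0],"claw": -1},{"rot": [0,0,0],"offset": [-1,30,0],"claw": -1},{"rot": [0,0,0],"offset": [-1,24,0],"claw": -1},{"rot": [0,0,0],"offset": [0,0,10],"claw": -1},{"rot": [0,0,0],"offset": [0,0,20],"claw": -1}]'

```text
time_s: 19.55
tcp_pos: [607.5, 216.6, 137.0]
ee_rot: [180.0, 0.2, 180.0]
ft_force: [0.8, -0.4, -0.8]
width: 0.679
gripper_force: 64.5
```

>>> step_arm --plan '[{"rot": [0,0,0],"offset": [0,0,20],"claw": -1},{"rot": [0,0,0],"offset": [0,0,8],"claw": -1},{"rot": [0,0,0],"offset": [0,0,4],"claw": -1},{"rot": [0,0,0],"offset": [0,0,0],"claw": -1},{"rot": [0,0,0],"offset": [0,0,0],"claw": -1}]'

```text
time_s: 20.05
tcp_pos: [607.1, 216.6, 104.4]
ee_rot: [180.0, 0.1, 180.0]
ft_force: [0.3, 0.3, -0.7]
width: 0.681
gripper_force: 64.5
```

>>> step_arm --plan '[{"rot": [0,0,0],"offset": [0,0,1],"claw": -1},{"rot": [0,0,0],"offset": [0,0,1],"claw": -1},{"rot": [0,0,0],"offset": [0,0,1],"claw": -1},{"rot": [0,0,0],"offset": [0,0,1],"claw": -1},{"rot": [0,0,0],"offset": [0,0,0],"claw": -1}]'

```text
time_s: 20.55
tcp_pos: [606.2, 216.9, 99.1]
ee_rot: [-180.0, -0.0, -180.0]
ft_force: [0.4, -0.1, -1.1]
width: 0.676
gripper_force: 64.5
```

>>> step_arm --plan '[{"rot": [0,0,0],"offset": [0,0,1],"claw": -1},{"rot": [0,0,0],"offset": [0,0,1],"claw": -1},{"rot": [0,0,0],"offset": [0,0,1],"claw": -1},{"rot": [0,0,0],"offset": [0,0,1],"claw": -1},{"rot": [0,0,0],"offset": [0,0,0],"claw": -1}]'

```text
time_s: 21.05
tcp_pos: [606.2, 216.8, 95.0]
ee_rot: [-180.0, -0.0, 180.0]
ft_force: [-0.0, -0.0, -0.6]
width: 0.676
gripper_force: 64.5
```

>>> step_arm --plan '[{"rot": [0,0,0],"offset": [0,0,0.5],"claw": -1},{"rot": [0,0,0],"offset": [0,0,0.5],"claw": -1},{"rot": [0,0,0],"offset": [0,0,0],"claw": -1},{"rot": [0,0,0],"offset": [0,0,0],"claw": -1},{"rot": [0,0,0],"offset": [0,0,0],"claw": -1}]'

```text
time_s: 21.55
tcp_pos: [606.4, 216.9, 94.4]
ee_rot: [180.0, 0.0, 180.0]
ft_force: [0.1, 0.7, -1.6]
width: 0.677
gripper_force: 64.5
```

>>> step_arm --plan '[{"rot": [0,0,0],"offset": [0,0,0.6],"claw": -1},{"rot": [0,0,0],"offset": [0,0,0.6],"claw": -1},{"rot": [0,0,0],"offset": [0,0,0.4],"claw": -1},{"rot": [0,0,0],"offset": [0,0,0],"claw": -1},{"rot": [0,0,0],"offset": [0,0,0],"claw": -1}]'

```text
time_s: 22.05
tcp_pos: [606.7, 216.9, 94.2]
ee_rot: [180.0, 0.1, 180.0]
ft_force: [-1.9, 0.0, 6.4]
width: 0.676
gripper_force: 65.2
```

>>> step_arm --plan '[{"rot": [0,0,0],"offset": [0,0,0],"claw": 0.6},{"rot": [0,0,0],"offset": [0,0,0],"claw": 1},{"rot": [0,0,0],"offset": [0,0,0],"claw": 1},{"rot": [0,0,0],"offset": [0,0,-10],"claw": 1},{"rot": [0,0,0],"offset": [0,0,-20],"claw": 1}]'

```text
time_s: 22.55
tcp_pos: [605.1, 216.4, 121.3]
ee_rot: [-179.9, -0.2, 180.0]
ft_force: [0.4, 0.7, 0.9]
width: 1.004
gripper_force: 0.0
```

>>> step_arm --plan '[{"rot": [0,0,0],"offset": [0,0,-45],"claw": 1},{"rot": [0,0,0],"offset": [0,0,-45],"claw": 1},{"rot": [0,0,0],"offset": [0,0,0],"claw": 1},{"rot": [0,0,0],"offset": [0,0,0],"claw": 1},{"rot": [0,0,0],"offset": [0,0,0],"claw": 1}]'

```text
time_s: 23.05
tcp_pos: [605.8, 216.7, 211.8]
ee_rot: [-180.0, -0.1, 180.0]
ft_force: [0.4, -0.0, 0.3]
width: 0.997
gripper_force: 0.0
```

```bash
python3 -c "
from h import *
p,d,P=look('w9',88,R=40,at=(604,217))"
```

```text
[605.8 216.7 211.8] 1737
centre 604.8 216.4 r 30.0 z 88.2 go tool x,y 1.0 -0.3
```

Sky is seated (rim 88.2). Yellow next.

>>> step_arm --plan '[{"rot": [0,0,0],"offset": [-1,-41,0],"claw": 1},{"rot": [0,0,0],"offset": [-1,-41,0],"claw": 1},{"rot": [0,0,0],"offset": [-1,-41,0],"claw": 1},{"rot": [0,0,0],"offset": [-1,-41,0],"claw": 1},{"rot": [0,0,0],"offset": [-1,-41,0],"claw": 1}]'

```text
time_s: 23.6
tcp_pos: [610.2, 10.4, 210.7]
ee_rot: [-180.0, -0.2, -180.0]
ft_force: [0.1, 0.7, -0.6]
width: 0.998
gripper_force: 0.0
```

>>> step_arm --plan '[{"rot": [0,0,0],"offset": [-1,-41,0],"claw": 1},{"rot": [0,0,0],"offset": [-1,-41,0],"claw": 1},{"rot": [0,0,0],"offset": [-1,-41,0],"claw": 1},{"rot": [0,0,0],"offset": [-1,-41,0],"claw": 1},{"rot": [0,0,0],"offset": [-1,-41,0],"claw": 1}]'

```text
time_s: 24.1
tcp_pos: [615.3, -194.5, 210.6]
ee_rot: [179.9, -0.2, 180.0]
ft_force: [-0.3, -0.1, -0.2]
width: 1.001
gripper_force: 0.0
```

>>> step_arm --plan '[{"rot": [0,0,0],"offset": [0,-39,10],"claw": 1},{"rot": [0,0,0],"offset": [0,0,43],"claw": 1},{"rot": [0,0,0],"offset": [0,0,0],"claw": 1},{"rot": [0,0,0],"offset": [0,0,0],"claw": 1},{"rot": [0,0,0],"offset": [0,0,0],"claw": 1}]'

```text
time_s: 24.6
tcp_pos: [617.2, -231.4, 161.0]
ee_rot: [-180.0, 0.1, -179.9]
ft_force: [0.4, 0.6, 0.9]
width: 1.003
gripper_force: 0.0
```

```bash
python3 -c "
from h import *
look('w10',31,R=48)"
```

```text
[ 617.2 -231.4  161. ] 1647
centre 618.0 -233.0 r 30.1 z 31.2 go tool x,y -0.8 -1.6
```

View pics/w10.png

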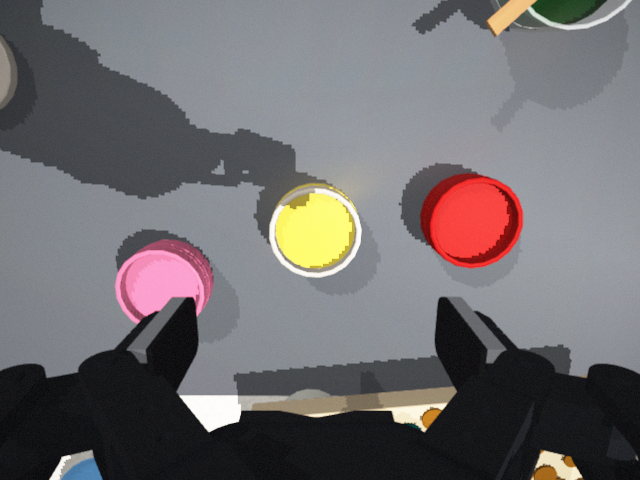

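The wrist view shows yellow centred at (316,230), pink at (162,285) and red at (472,222). The fingers pass between them, so I'll narrow the opening slightly for the descent.

>>> step_arm --plan '[{"rot": [0,0,0],"offset": [-1,-1.5,40],"claw": 0.8},{"rot": [0,0,0],"offset": [0,0,40],"claw": 0.8},{"rot": [0,0,0],"offset": [0,0,25],"claw": 0.8},{"rot": [0,0,0],"offset": [0,0,15],"claw": 0.8},{"rot": [0,0,0],"offset": [0,0,6],"claw": 0.8}]'

```text
time_s: 25.15
tcp_pos: [617.7, -232.9, 33.5]
ee_rot: [180.0, -0.0, -179.9]
ft_force: [-0.5, -0.1, 0.4]
width: 0.899
gripper_force: 0.0
```

>>> step_arm --plan '[{"rot": [0,0,0],"offset": [0,0,0],"claw": 0.2},{"rot": [0,0,0],"offset": [0,0,0],"claw": 0},{"rot": [0,0,0],"offset": [0,0,0],"claw": -0.2},{"rot": [0,0,0],"offset": [0,0,0],"claw": -1},{"rot": [0,0,0],"offset": [0,0,0],"claw": -1}]'

```text
time_s: 25.65
tcp_pos: [618.7, -234.1, 35.7]
ee_rot: [-179.9, 0.2, 180.0]
ft_force: [-0.5, -0.1, 6.0]
width: 0.68
gripper_force: 64.7
```

>>> step_arm --plan '[{"rot": [0,0,0],"offset": [0,0,-5],"claw": -1},{"rot": [0,0,0],"offset": [0,0,-25],"claw": -1},{"rot": [0,0,0],"offset": [0,0,-45],"claw": -1},{"rot": [0,0,0],"offset": [0,0,-45],"claw": -1},{"rot": [0,0,0],"offset": [0,0,-35],"claw": -1}]'

```text
time_s: 26.15
tcp_pos: [617.4, -233.7, 191.2]
ee_rot: [-180.0, 0.1, 180.0]
ft_force: [1.0, -0.3, -0.8]
width: 0.681
gripper_force: 64.6
```

>>> step_arm --plan '[{"rot": [0,0,0],"offset": [1,15,0],"claw": -1},{"rot": [0,0,0],"offset": [1,32,0],"claw": -1},{"rot": [0,0,0],"offset": [1,42,0],"claw": -1},{"rot": [0,0,0],"offset": [1,42,0],"claw": -1},{"rot": [0,0,0],"offset": [2,42,0],"claw": -1}]'

```text
time_s: 26.65
tcp_pos: [610.1, -58.9, 187.3]
ee_rot: [180.0, -0.2, 180.0]
ft_force: [1.1, 0.9, -1.3]
width: 0.682
gripper_force: 64.6
```

>>> step_arm --plan '[{"rot": [0,0,0],"offset": [2,42,0],"claw": -1},{"rot": [0,0,0],"offset": [2,42,0],"claw": -1},{"rot": [0,0,0],"offset": [1,42,0],"claw": -1},{"rot": [0,0,0],"offset": [1,40,0],"claw": -1},{"rot": [0,0,0],"offset": [0,26,0],"claw": -1}]'

```text
time_s: 27.15
tcp_pos: [603.7, 134.4, 187.3]
ee_rot: [180.0, -0.2, -179.8]
ft_force: [0.6, -0.0, -1.7]
width: 0.679
gripper_force: 64.6
```

>>> step_arm --plan '[{"rot": [0,0,0],"offset": [0,12,0],"claw": -1},{"rot": [0,0,0],"offset": [0,0,0],"claw": -1},{"rot": [0,0,0],"offset": [0,0,0],"claw": -1},{"rot": [0,0,0],"offset": [0,0,0],"claw": -1},{"rot": [0,0,0],"offset": [0,0,0],"claw": -1}]'

```text
time_s: 27.65
tcp_pos: [605.5, 141.7, 188.7]
ee_rot: [-180.0, -0.0, 179.9]
ft_force: [0.7, 0.4, -1.4]
width: 0.679
gripper_force: 64.6
```

```bash
python3 -c "
from h import *
from plant import env
p,d,P=look('w11',88,R=40,at=(604,217)); held(P,env.observe()['tcp_pos'],4.5)"
```

```text
[605.5 141.7 188.7] 2264
centre 605.0 216.2 r 30.2 z 88.1 go tool x,y 0.6 74.5
held x 575.3 635.3 mid-tcp -0.3 z-tcp -4.6
```

>>> step_arm --plan '[{"rot": [0,0,0],"offset": [0,20,0],"claw": -1},{"rot": [0,0,0],"offset": [0,30,0],"claw": -1},{"rot": [0,0,0],"offset": [0,24.5,0],"claw": -1},{"rot": [0,0,0],"offset": [0,0,10],"claw": -1},{"rot": [0,0,0],"offset": [0,0,20],"claw": -1}]'

```text
time_s: 28.2
tcp_pos: [606.7, 218.1, 160.1]
ee_rot: [179.9, 0.2, -180.0]
ft_force: [0.7, -0.5, -1.5]
width: 0.674
gripper_force: 64.6
```

>>> step_arm --plan '[{"rot": [0,0,0],"offset": [0,0,20],"claw": -1},{"rot": [0,0,0],"offset": [0,0,8],"claw": -1},{"rot": [0,0,0],"offset": [0,0,4],"claw": -1},{"rot": [0,0,0],"offset": [0,0,0],"claw": -1},{"rot": [0,0,0],"offset": [0,0,0],"claw": -1}]'

```text
time_s: 28.7
tcp_pos: [606.1, 217.7, 127.7]
ee_rot: [180.0, 0.1, 180.0]
ft_force: [0.2, -0.4, -1.4]
width: 0.682
gripper_force: 64.6
```

>>> step_arm --plan '[{"rot": [0,0,0],"offset": [0,0,1],"claw": -1},{"rot": [0,0,0],"offset": [0,0,1],"claw": -1},{"rot": [0,0,0],"offset": [0,0,1],"claw": -1},{"rot": [0,0,0],"offset": [0,0,0],"claw": -1},{"rot": [0,0,0],"offset": [0,0,0],"claw": -1}]'

```text
time_s: 29.2
tcp_pos: [605.3, 217.9, 123.7]
ee_rot: [-180.0, -0.0, -180.0]
ft_force: [-0.7, 0.3, -1.9]
width: 0.678
gripper_force: 64.6
```

>>> step_arm --plan '[{"rot": [0,0,0],"offset": [0,-1.5,1],"claw": -1},{"rot": [0,0,0],"offset": [0,0,1],"claw": -1},{"rot": [0,0,0],"offset": [0,0,1],"claw": -1},{"rot": [0,0,0],"offset": [0,0,0],"claw": -1},{"rot": [0,0,0],"offset": [0,0,0],"claw": -1}]'

```text
time_s: 29.7
tcp_pos: [605.3, 216.4, 120.6]
ee_rot: [-180.0, -0.0, -180.0]
ft_force: [0.3, -0.4, -1.4]
width: 0.68
gripper_force: 64.6
```

>>> step_arm --plan '[{"rot": [0,0,0],"offset": [0,0,0.6],"claw": -1},{"rot": [0,0,0],"offset": [0,0,0.4],"claw": -1},{"rot": [0,0,0],"offset": [0,0,0],"claw": -1},{"rot": [0,0,0],"offset": [0,0,0],"claw": -1},{"rot": [0,0,0],"offset": [0,0,0],"claw": -1}]'

```text
time_s: 30.2
tcp_pos: [605.4, 216.4, 119.7]
ee_rot: [180.0, 0.0, -180.0]
ft_force: [0.6, 1.0, -1.4]
width: 0.676
gripper_force: 64.6
```

>>> step_arm --plan '[{"rot": [0,0,0],"offset": [0,0,0.6],"claw": -1},{"rot": [0,0,0],"offset": [0,0,0.5],"claw": -1},{"rot": [0,0,0],"offset": [0,0,0.5],"claw": -1},{"rot": [0,0,0],"offset": [0,0,0],"claw": -1},{"rot": [0,0,0],"offset": [0,0,0],"claw": -1}]'

```text
time_s: 30.7
tcp_pos: [605.6, 216.4, 118.7]
ee_rot: [180.0, 0.0, 180.0]
ft_force: [-0.9, -1.4, 2.9]
width: 0.679
gripper_force: 65.0
```

Touching. Release, rise and check.

>>> step_arm --plan '[{"rot": [0,0,0],"offset": [0,0,0],"claw": 0.6},{"rot": [0,0,0],"offset": [0,0,0],"claw": 1},{"rot": [0,0,0],"offset": [0,0,0],"claw": 1},{"rot": [0,0,0],"offset": [0,0,-10],"claw": 1},{"rot": [0,0,0],"offset": [0,0,-20],"claw": 1}]'

```text
time_s: 31.2
tcp_pos: [604.2, 216.0, 146.9]
ee_rot: [-179.9, -0.2, -180.0]
ft_force: [-0.1, 0.3, 1.3]
width: 1.001
gripper_force: 0.0
```

>>> step_arm --plan '[{"rot": [0,0,0],"offset": [0,0,-45],"claw": 1},{"rot": [0,0,0],"offset": [0,0,-45],"claw": 1},{"rot": [0,0,0],"offset": [0,0,0],"claw": 1},{"rot": [0,0,0],"offset": [0,0,0],"claw": 1},{"rot": [0,0,0],"offset": [0,0,0],"claw": 1}]'

```text
time_s: 31.7
tcp_pos: [604.8, 216.2, 237.3]
ee_rot: [-180.0, -0.1, -180.0]
ft_force: [-0.4, 0.0, -0.7]
width: 0.999
gripper_force: 0.0
```

```bash
python3 -c "
from h import *
p,d,P=look('w12',114,R=40,at=(604,217))"
```

```text
[604.8 216.2 237.3] 1739
centre 605.1 215.7 r 29.9 z 114.2 go tool x,y -0.3 -0.5
```

Yellow is seated (rim 114.2). Now the lid.

>>> step_arm --plan '[{"rot": [0,0,0],"offset": [6,-44,0],"claw": 1},{"rot": [0,0,0],"offset": [6,-44,0],"claw": 1},{"rot": [0,0,0],"offset": [6,-44,0],"claw": 1},{"rot": [0,0,0],"offset": [6,-44,0],"claw": 1},{"rot": [0,0,0],"offset": [6,-44,0],"claw": 1}]'

```text
time_s: 32.25
tcp_pos: [573.9, -5.2, 236.3]
ee_rot: [-180.0, -0.2, -180.0]
ft_force: [0.7, -1.2, -0.1]
width: 1.003
gripper_force: 0.0
```

>>> step_arm --plan '[{"rot": [0,0,0],"offset": [6,-45,0],"claw": 1},{"rot": [0,0,0],"offset": [6,-45,0],"claw": 1},{"rot": [0,0,0],"offset": [6,-45,0],"claw": 1},{"rot": [0,0,0],"offset": [6,-45,0],"claw": 1},{"rot": [0,0,0],"offset": [6,-45,0],"claw": 1}]'

```text
time_s: 32.75
tcp_pos: [544.0, -230.0, 236.3]
ee_rot: [179.9, -0.2, -180.0]
ft_force: [0.8, 0.1, -0.3]
width: 0.999
gripper_force: 0.0
```

>>> step_arm --plan '[{"rot": [0,0,0],"offset": [6,-45,0],"claw": 1},{"rot": [0,0,0],"offset": [6,-45,0],"claw": 1},{"rot": [0,0,0],"offset": [6,-45,0],"claw": 1},{"rot": [0,0,0],"offset": [6,-45,0],"claw": 0.5},{"rot": [0,0,0],"offset": [7,-43,10],"claw": 0.5}]'

```text
time_s: 33.25
tcp_pos: [513.8, -453.5, 227.5]
ee_rot: [180.0, -0.0, 180.0]
ft_force: [1.7, -0.8, 0.7]
width: 0.754
gripper_force: 0.0
```

>>> step_arm --plan '[{"rot": [0,0,0],"offset": [0,0,35],"claw": 0.3},{"rot": [0,0,0],"offset": [0,0,33],"claw": 0.3},{"rot": [0,0,0],"offset": [0,0,0],"claw": 0.3},{"rot": [0,0,0],"offset": [0,0,0],"claw": 0.3},{"rot": [0,0,0],"offset": [0,0,0],"claw": 0.3}]'

```text
time_s: 33.75
tcp_pos: [515.3, -451.8, 161.9]
ee_rot: [-179.9, 0.1, -180.0]
ft_force: [-0.9, 0.3, -0.1]
width: 0.647
gripper_force: 0.0
```

```bash
python3 -c "
from h import *
from plant import env
p,d,P=look('w13',30,tol=3,R=50); fit(P,env.observe()['tcp_pos'],12,3,50)"
```

```text
[ 515.3 -451.8  161.9] 551
centre 514.4 -452.6 r 9.0 z 30.2 go tool x,y 0.9 -0.7
fit 4961 514.5 -452.5 r 29.9 z 12.5
```

View pics/w13.png

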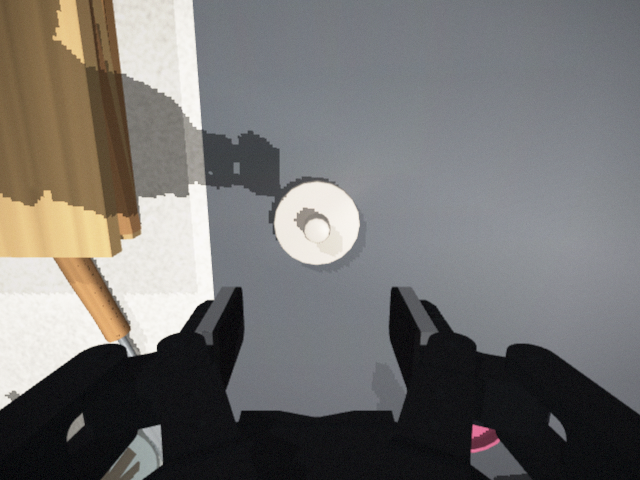

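The lid's knob is at (316,231), clear all round. I'll check fingertip depth before descending, because the tips swing forward as they close.

>>> step_arm --plan '[{"rot": [0,0,0],"offset": [1,-0.5,30],"claw": -0.3},{"rot": [0,0,0],"offset": [0,0,30],"claw": -0.3},{"rot": [0,0,0],"offset": [0,0,0],"claw": -0.3},{"rot": [0,0,0],"offset": [0,0,0],"claw": -0.3},{"rot": [0,0,0],"offset": [0,0,0],"claw": -0.3}]'

```text
time_s: 34.3
tcp_pos: [514.8, -453.1, 103.1]
ee_rot: [-179.8, 0.2, -180.0]
ft_force: [-0.4, 0.1, 0.3]
width: 0.351
gripper_force: 0.0
```

```bash
python3 -c "
from h import *
from plant import env
p,d,P=look('w14',30,tol=3,R=50); t=env.observe(); print(t['width']); t=t['tcp_pos']
for s in (-1,1):
  dy=(P[...,1]-t[1])*s
  g=(dy>3)&(dy<50)&(abs(P[...,0]-t[0])<14)&(P[...,2]>40)&(P[...,2]<t[2])
  q=P[g]; print(len(q), (q[:,2]-t[2]).min().round(1) if len(q) else '', np.percentile(dy[g],[0,5,50]).round(1) if len(q) else '')"
```

```text
[ 514.8 -453.1  103.1] 885
centre 514.5 -452.5 r 8.9 z 30.2 go tool x,y 0.3 0.6
0.3515208037967236
1183 -24.1 [15.4 15.5 18.1]
1199 -24.2 [14.2 14.2 16.8]
```

>>> step_arm --plan '[{"rot": [0,0,0],"offset": [0,0.5,30],"claw": -0.3},{"rot": [0,0,0],"offset": [0,0,20],"claw": -0.3},{"rot": [0,0,0],"offset": [0,0,8],"claw": -0.3},{"rot": [0,0,0],"offset": [0,0,4],"claw": -0.3},{"rot": [0,0,0],"offset": [0,0,0],"claw": -0.3}]'

```text
time_s: 34.85
tcp_pos: [513.9, -452.1, 39.0]
ee_rot: [-179.9, 0.1, 180.0]
ft_force: [-0.3, -0.1, -1.3]
width: 0.352
gripper_force: 0.0
```

>>> step_arm --plan '[{"rot": [0,0,0],"offset": [0,0,0],"claw": -0.45},{"rot": [0,0,0],"offset": [0,0,0],"claw": -0.6},{"rot": [0,0,0],"offset": [0,0,0],"claw": -1},{"rot": [0,0,0],"offset": [0,0,0],"claw": -1},{"rot": [0,0,0],"offset": [0,0,0],"claw": -1}]'

```text
time_s: 35.35
tcp_pos: [514.3, -452.4, 39.9]
ee_rot: [-179.9, 0.1, -180.0]
ft_force: [-0.5, 0.6, 6.0]
width: 0.18
gripper_force: 58.6
```

>>> step_arm --plan '[{"rot": [0,0,0],"offset": [0,0,-5],"claw": -1},{"rot": [0,0,0],"offset": [0,0,-20],"claw": -1},{"rot": [0,0,0],"offset": [0,0,-35],"claw": -1},{"rot": [0,0,0],"offset": [0,0,-40],"claw": -1},{"rot": [0,0,0],"offset": [0,0,-40],"claw": -1}]'

```text
time_s: 35.85
tcp_pos: [512.8, -451.1, 178.6]
ee_rot: [179.9, -0.1, -180.0]
ft_force: [0.8, -0.7, 0.5]
width: 0.185
gripper_force: 58.6
```

>>> step_arm --plan '[{"rot": [0,0,0],"offset": [0,10,-35],"claw": -1},{"rot": [0,0,0],"offset": [-4,25,0],"claw": -1},{"rot": [0,0,0],"offset": [-6,40,0],"claw": -1},{"rot": [0,0,0],"offset": [-6,40,0],"claw": -1},{"rot": [0,0,0],"offset": [-6,40,0],"claw": -1}]'

```text
time_s: 36.35
tcp_pos: [534.9, -295.2, 212.8]
ee_rot: [180.0, -0.0, 180.0]
ft_force: [0.4, 0.7, -0.9]
width: 0.179
gripper_force: 58.7
```

>>> step_arm --plan '[{"rot": [0,0,0],"offset": [-6,40,0],"claw": -1},{"rot": [0,0,0],"offset": [-6,40,0],"claw": -1},{"rot": [0,0,0],"offset": [-6,40,0],"claw": -1},{"rot": [0,0,0],"offset": [-6,40,0],"claw": -1},{"rot": [0,0,0],"offset": [-6,40,0],"claw": -1}]'

```text
time_s: 36.85
tcp_pos: [565.0, -94.9, 212.9]
ee_rot: [180.0, -0.0, 180.0]
ft_force: [1.2, -0.8, -0.8]
width: 0.181
gripper_force: 58.7
```

>>> step_arm --plan '[{"rot": [0,0,0],"offset": [-6,40,0],"claw": -1},{"rot": [0,0,0],"offset": [-6,40,0],"claw": -1},{"rot": [0,0,0],"offset": [-6,40,0],"claw": -1},{"rot": [0,0,0],"offset": [-6,40,0],"claw": -1},{"rot": [0,0,0],"offset": [-6,40,0],"claw": -1}]'

```text
time_s: 37.35
tcp_pos: [595.0, 105.0, 212.9]
ee_rot: [-180.0, -0.0, -180.0]
ft_force: [0.9, 0.1, -0.9]
width: 0.18
gripper_force: 58.7
```

>>> step_arm --plan '[{"rot": [0,0,0],"offset": [-6,25,0],"claw": -1},{"rot": [0,0,0],"offset": [-2,15,0],"claw": -1},{"rot": [0,0,0],"offset": [0,0,0],"claw": -1},{"rot": [0,0,0],"offset": [0,0,0],"claw": -1},{"rot": [0,0,0],"offset": [0,0,0],"claw": -1}]'

```text
time_s: 37.85
tcp_pos: [603.2, 141.8, 213.1]
ee_rot: [-180.0, -0.0, 179.9]
ft_force: [0.8, -0.3, -0.9]
width: 0.18
gripper_force: 58.7
```

```bash
python3 -c "
from h import *
from plant import env
p,d,P=look('w15',114,R=40,at=(604.5,216)); t=env.observe()['tcp_pos']
fit(P,t,t[2]-28,3,45)"
```

```text
[603.2 141.8 213.1] 2295
centre 605.2 215.8 r 30.2 z 114.1 go tool x,y -2.0 74.0
fit 9095 603.4 141.1 r 29.9 z 185.6
```

View pics/w15.png

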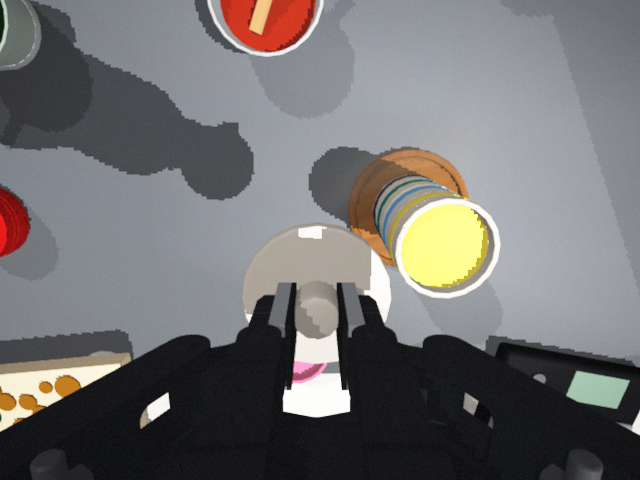

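The stack stands straight at (445,245) and the lid is held level at (317,305). Tool move: -2, +74.5, then down about 64.5.

>>> step_arm --plan '[{"rot": [0,0,0],"offset": [-1,20,0],"claw": -1},{"rot": [0,0,0],"offset": [-1,30,0],"claw": -1},{"rot": [0,0,0],"offset": [0,24.5,0],"claw": -1},{"rot": [0,0,0],"offset": [0,0,10],"claw": -1},{"rot": [0,0,0],"offset": [0,0,20],"claw": -1}]'

```text
time_s: 38.4
tcp_pos: [606.6, 217.6, 184.5]
ee_rot: [180.0, 0.2, 180.0]
ft_force: [-0.3, -0.3, -0.4]
width: 0.183
gripper_force: 58.8
```

>>> step_arm --plan '[{"rot": [0,0,0],"offset": [0,0,16],"claw": -1},{"rot": [0,0,0],"offset": [0,0,8],"claw": -1},{"rot": [0,0,0],"offset": [0,0,3],"claw": -1},{"rot": [0,0,0],"offset": [0,0,0],"claw": -1},{"rot": [0,0,0],"offset": [0,0,0],"claw": -1}]'

```text
time_s: 38.9
tcp_pos: [606.0, 217.6, 157.1]
ee_rot: [180.0, 0.1, 180.0]
ft_force: [-0.7, -0.0, -1.0]
width: 0.177
gripper_force: 58.7
```

>>> step_arm --plan '[{"rot": [0,0,0],"offset": [0,0,1],"claw": -1},{"rot": [0,0,0],"offset": [0,0,1],"claw": -1},{"rot": [0,0,0],"offset": [0,0,0],"claw": -1},{"rot": [0,0,0],"offset": [0,0,0],"claw": -1},{"rot": [0,0,0],"offset": [0,0,0],"claw": -1}]'

```text
time_s: 39.4
tcp_pos: [605.4, 218.0, 154.2]
ee_rot: [180.0, 0.0, -180.0]
ft_force: [-0.1, 0.2, -1.3]
width: 0.179
gripper_force: 58.7
```

>>> step_arm --plan '[{"rot": [0,0,0],"offset": [0,-1.5,1],"claw": -1},{"rot": [0,0,0],"offset": [0,0,1],"claw": -1},{"rot": [0,0,0],"offset": [0,0,1],"claw": -1},{"rot": [0,0,0],"offset": [0,0,1],"claw": -1},{"rot": [0,0,0],"offset": [0,0,0],"claw": -1}]'

```text
time_s: 39.9
tcp_pos: [605.2, 216.3, 149.8]
ee_rot: [-180.0, -0.0, -180.0]
ft_force: [0.1, -0.8, -0.9]
width: 0.176
gripper_force: 58.7
```

>>> step_arm --plan '[{"rot": [0,0,0],"offset": [0,0,0.6],"claw": -1},{"rot": [0,0,0],"offset": [0,0,0.6],"claw": -1},{"rot": [0,0,0],"offset": [0,0,0],"claw": -1},{"rot": [0,0,0],"offset": [0,0,0],"claw": -1},{"rot": [0,0,0],"offset": [0,0,0],"claw": -1}]'

```text
time_s: 40.4
tcp_pos: [605.4, 216.4, 149.0]
ee_rot: [180.0, 0.0, -180.0]
ft_force: [-0.3, -0.9, -0.7]
width: 0.182
gripper_force: 58.8
```

>>> step_arm --plan '[{"rot": [0,0,0],"offset": [0,0,0.5],"claw": -1},{"rot": [0,0,0],"offset": [0,0,0.5],"claw": -1},{"rot": [0,0,0],"offset": [0,0,0.3],"claw": -1},{"rot": [0,0,0],"offset": [0,0,0],"claw": -1},{"rot": [0,0,0],"offset": [0,0,0],"claw": -1}]'

```text
time_s: 40.9
tcp_pos: [605.7, 216.4, 148.9]
ee_rot: [180.0, 0.1, 180.0]
ft_force: [-0.9, -0.4, 5.4]
width: 0.178
gripper_force: 59.2
```

Seated; release, rise and verify.

>>> step_arm --plan '[{"rot": [0,0,0],"offset": [0,0,0],"claw": -0.3},{"rot": [0,0,0],"offset": [0,0,0],"claw": 0},{"rot": [0,0,0],"offset": [0,0,0],"claw": 0.2},{"rot": [0,0,0],"offset": [0,0,-10],"claw": 0.2},{"rot": [0,0,0],"offset": [0,0,-20],"claw": 0.2}]'

```text
time_s: 41.4
tcp_pos: [604.1, 216.0, 176.2]
ee_rot: [-179.9, -0.2, 180.0]
ft_force: [0.2, -0.0, -0.4]
width: 0.598
gripper_force: 0.0
```

>>> step_arm --plan '[{"rot": [0,0,0],"offset": [0,0,-40],"claw": 0.2},{"rot": [0,0,0],"offset": [0,0,-40],"claw": 0.2},{"rot": [0,0,0],"offset": [0,0,0],"claw": 0.2},{"rot": [0,0,0],"offset": [0,0,0],"claw": 0.2},{"rot": [0,0,0],"offset": [0,0,0],"claw": 0.2}]'

```text
time_s: 41.9
tcp_pos: [604.9, 216.2, 256.8]
ee_rot: [-180.0, -0.1, 180.0]
ft_force: [-0.5, 0.1, 0.2]
width: 0.604
gripper_force: 0.0
```

```bash
python3 -c "
from h import *
from plant import env
p,d,P=look('w16',144,tol=3,R=40,at=(605,216)); fit(P,(605,216),126,3,45)
p,d=env.get_image('side');c=p[120:270,200:400];cv2.imwrite('pics/side16.png',cv2.resize(c,(800,600))[:,:,::-1])"
```

```text
[604.9 216.2 256.8] 3
fit 112 604.7 216.7 r 28.0 z 123.4
```

View pics/side16.png

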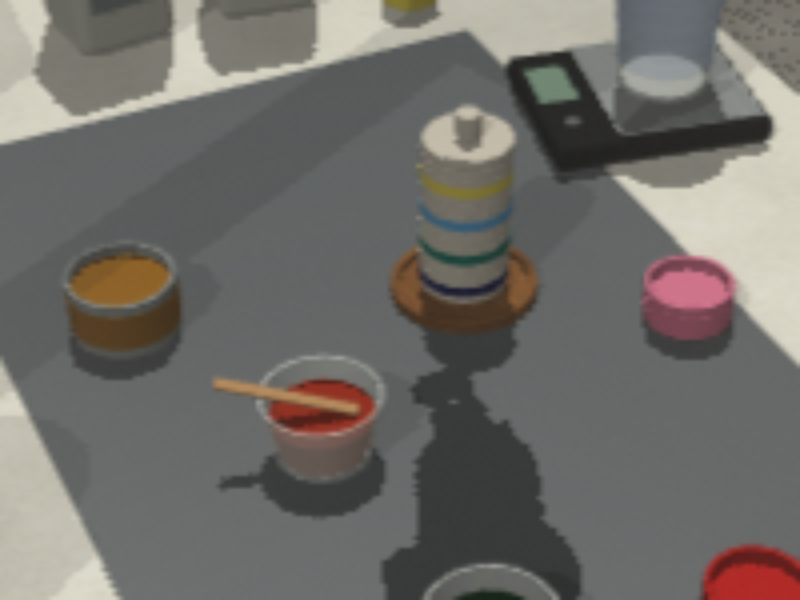

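The crop shows the full stack straight on the tray at (465,200), with bands navy, teal, sky, yellow and the lid on top. I had the lid heights wrong (disc should be 121, knob 139), so I'll check those and hand in if they match.

```bash
python3 -c "
from h import *
from plant import env
p,d,P=look('w17',139,tol=3,R=40,at=(605,216)); x,y=fit(P,(605,216),121,3,45)
q=P[(np.hypot(P[...,0]-605,P[...,1]-216)<26)&(abs(P[...,2]-121)<4)]
a=np.linalg.lstsq(np.c_[q[:,:2]-[605,216],np.ones(len(q))],q[:,2],rcond=None)[0];print(a)
if abs(a[2]-121)<2 and np.hypot(a[0],a[1])<.05: print(env.finish_job())"
```

```text
[604.6 216.1 256. ] 610
centre 606.3 215.9 r 9.0 z 139.1 go tool x,y -1.7 -0.2
fit 5443 606.1 215.9 r 29.9 z 121.4
[-2.39943310e-04  2.95140315e-04  1.21498917e+02]
the job is handed in; nothing more can be done
None
```

The job is handed in at about 42 s of the 144 s allowed: navy, teal, sky, yellow and the lid are stacked on the tray's cork, with the lid level, its disc at 121 mm and its knob at 139 mm as it should be when seated. The hand-in call returned no verdict.

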